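Add a second layer of vial trays with a card separator

TASK

Add a second layer to the vial delivery: lay the long cardboard separator sheet flat and squarely on the caps of the eight-vial tray that stands in the shallow metal carrier, let go of it, then set the other eight-vial tray upright and squarely on top of the sheet, all three running the same way with their edges in line. Set the tray down gently rather than dropping it, and leave the bottom tray where it stands.

Things in the scene. Friction and masses are not known exactly. Their poses are not given: they have to be found in the camera images.
- lower_tray: Bottom layer: grey plastic tray, 59 mm wide (its x) by 113 mm long (its y), walls 26 mm high, with eight amber vials (2 by 4) whose flat white caps (26 mm across) stand out above the walls; overall height 42 mm, flat over the caps. It stands loose (0.26 kg) near the middle of the counter in a shallow fixed aluminium carrier (110 by 164 mm, rim 12 mm high, floor 3 mm thick). Origin: centre of the tray's underside; z up.
- sheet: Separator: plain brown stiff cardboard sheet, 60 mm wide (its x) by 114 mm long (its y) by 6 mm thick, about 30 g, lying flat on the counter left or right of the carrier. Rigid; can be gripped from above across its 60 mm width. Either end may go either way. Origin: centre of its underside; z up. A second, short cardboard sheet (60 by 62 mm) on the counter is not wanted.
- upper_tray: Next layer: a tray just like the bottom one (59 mm wide along its x, 113 mm long along its y, walls 26 mm high, 42 mm overall with its eight capped vials, which are fast in it), 0.2 to 0.35 kg, standing on the open counter left or right of the carrier. Can be gripped from above by its long walls, across its 59 mm width. Either end may go either way. Origin: centre of its underside; z up. A short tray with only four vials (59 by 59 mm) is not wanted.

How it is judged:
By the outcome, as a careful person would: the job done as asked, in the order asked, and still so for the second after the job is handed in, with the robot touching nothing.
It also fails if it takes over 48 s, if anything falls off the work surface, if the arm or the gripper's body presses on something with over 40 N, if the wrist force passes 120 N, or if a joint passes its speed limit or range.

ROBOT

A 7-joint arm with a two-finger parallel gripper is mounted at the origin on the work surface. World frame = base frame: x ahead of the robot, y to its left, z up, the work surface at z = 0. Lengths are in m, angles in rad, forces in N, time in s.
With the tool pointing down it reaches from about 0.4 to 0.85 m from the base axis. Payload 10.4 kg.
Tool frame: the origin (TCP) lies at the very end of the fingers, on their centre line; the grasp point (between the pads) lies manip.hold_point_z behind it (manip.hold_point_z is the distance from the TCP to the grasp point, in m); z points along the fingers, y is the direction in which the jaws open and shut (so a half turn about z gives the same grasp; the last joint's range is limited). The gripper opens to 85 mm and grips with 20 to 120 N. Pads are 22 mm wide; open, the fingers measure 114 mm over their backs; the gripper's body (76 mm by 85 mm) begins 54 mm behind the grasp point. The pads swing forward as they close: fully open they stand 13 mm farther back than shut.
Start: joints at [-1.241, 0.332, -0.065, 1.46, 0.022, 1.35, -0.088], TCP at [0.216, 0.587, 0.197] pointing down, gripper open.
Joint ranges: [-2.6, 2.6], [-0.5, 2.12], [-1.47, 1.34], [0.16, 2.42], [-1.27, 4.41], [0.06, 2.06], [-2.6, 2.6]. Speed limits (rad/s): [2.22, 2.22, 2.79, 2.79, 3.14, 3.14, 3.14].

INTERFACE

Orientations are given as a unit quaternion [x, y, z, w].
In Python, from workcell import manip gives the robot as it stands.
- The arm moves only by the tool jog_arm, never from a script. Its arguments are lists of equal length, an entry for each row: "translation": the shift along the world's x, y, z in mm, a list of three; "turn": the turn about the world's z in degrees. In form: {"translation": [[x, y, z], ...], "turn": [turn, ...]}. A call has 1 to 12 rows; each row is the pose to reach, as a shift and turn from the pose measured when the call began; what a row does not reach only later rows make up. A row lasts 1/12 s, in which the tool goes at most 41.7 mm and 7.16 degrees, less where a joint would pass 70% of its speed; a pose out of reach is approached as far as the arm can. A call with a gripper value outside its range is refused whole. "grip" is the finger opening in mm, from 0 to 85.4, set as the call begins (left out, the last holds). The fingers move at their own pace and stop on an object; "grip_force" is the grip in N (left out, the last holds). Time passes only in rows, so rows that repeat a pose let the fingers close. It gives the time, the measured TCP pose, the force and the opening at its end, in the units of the state.
- manip.get_obs(): the state, without advancing time (a new reading comes with each control period).
- manip.camera(name): name is "side" or "top" or "wrist"; returns a dict with "frame" (420x560x3 uint8, red, green, blue), "mtx" (3x3 intrinsics, pixels), "pose" (4x4, takes a point from camera to world coordinates). Camera axes: x right, y down, z forward; pixel columns grow to the right and rows downward; lengths in m; the calibration is good to about 2 mm. The wrist camera is an equidistant fisheye: a pixel r from the principal point sees the ray r / f radians off the axis. A picture is of the moment at which its call begins. There is no depth.
- manip.hand_in(): hands the job in, once; it reports no verdict.
Trained networks look in a picture, given as the dict that the camera call returned (one of the last four; its "shot" number tells which), for a name from the list of things; names that differ only in an ending like _2 or _b are one class to them, and where a whole thing is asked for, a point or a joint stands for the part that bears it (a point fixed in the world has none). Each returns a list of dicts, best first, with "confidence" (0 to 1); they miss things now and then, are a little off and sometimes report something else, mostly with a low value. They report only what shows in the picture. A call takes as long as a camera call.
- manip.outline_of(picture, label): "mask" (420x560 bool, what is visible of it) and "extent" ([left, top, right, bottom] in pixels, round what is visible of it).
- manip.pinpoint(picture, label): "at" ([column, row] in pixels: a listed point, or the origin of a listed thing).
The state is a dict: "clock": time; "joint_pos": joint angles; "joint_velocities": joint speeds; "tau": joint torques, N m; "position": TCP position; "ee_rot": TCP orientation; "ft_force": force on the tool from outside, world axes, zero at the start; "torque": the same for the moment, N m; "grip_width": opening from 0.0 (shut) to 1.0 (fully open).
Only numpy, scipy, OpenCV 4.12 (cv2) and the standard library are available. Lean on these libraries where they do the work, as an engineer would, in place of code of your own. Each camera call takes 0.05 s, during which the arm holds its last target. There are 200 camera calls.

## Working session

There is one attempt and no reset: what is moved stays moved. The work goes in short steps, Python scripts to look and compute and a tool call to move; the robot and the scene stay as the last step left them, time stands still between calls to the robot, and variables do not carry over. Pictures are saved under pics/ and viewed, about 8 in all and at most 12, crops included, and the job is handed in when it is done.

Besides the shell and the picture viewer there is one more tool, called after "Emit:" as a command line: name --pt "numbers of a row" for each row, then --argument value for the rest. jog_arm: Moves the arm, as the interface text tells. Its arguments: {"type":"object","properties":{"translation":{"type":"array"},"turn":{"type":"array"},"grip":{"type":"number"},"grip_force":{"type":"number"}},"required":["translation","turn"]}

```bash
mkdir -p pics; cat > h.py <<'E'
import numpy as np, cv2
from workcell import manip
from scipy.spatial.transform import Rotation as R
def ray(c,px):
    K=np.array(c["mtx"]);P=np.array(c["pose"])
    d=np.array([(px[0]-K[0,2])/K[0,0],(px[1]-K[1,2])/K[1,1],1.])
    return P[:3,3],P[:3,:3]@d
def at_z(c,px,z):
    o,d=ray(c,px); return o+d*(z-o[2])/d[2]
def rect(c,mask,z):
    cs,_=cv2.findContours(mask.astype(np.uint8),cv2.RETR_EXTERNAL,cv2.CHAIN_APPROX_NONE)
    k=max(cs,key=cv2.contourArea)[:,0]
    w=np.array([at_z(c,p,z)[:2] for p in k])*1000
    (cx,cy),(a,b),t=cv2.minAreaRect(w.astype(np.float32))
    if a>b: a,b,t=b,a,t-90   # t: direction of short side, deg
    return dict(c=(round(cx,1),round(cy,1)),short=round(a,1),long=round(b,1),short_dir=round((t+90)%180-90,1))
def save(c,n): cv2.imwrite(f"pics/{n}.png",c["frame"][:,:,::-1])
def st():
    o=manip.get_obs();r=R.from_quat(o["ee_rot"])
    y=r.apply([0,1,0]);z=r.apply([0,0,1])
    print("t",round(o["clock"],2),"pos",np.round(np.array(o["position"])*1000,1),"jawdir",round(np.degrees(np.arctan2(y[1],y[0])),1),"z",np.round(z,3),"F",np.round(o["ft_force"],1),"g",round(o["grip_width"],3),"q",np.round(o["joint_pos"],2))
E
python3 - <<'E'
from h import *
st();print(manip.hold_point_z)
for n in("top","side"):
    c=manip.camera(n);save(c,n+"1");P=np.array(c["pose"]);print(n,np.round(P[:3,3],3),np.round(P[:3,2],2),np.round(np.array(c["mtx"]),0).tolist())
    for l,z in(("lower_tray",.045),("sheet",.006),("upper_tray",.042)):
        for d in manip.outline_of(c,l)[:3]: print(l,round(d["confidence"],2),np.round(d["extent"]),rect(c,np.array(d["mask"]),z) if n=="top" else "")
        for d in manip.pinpoint(c,l)[:3]: print("  pt",round(d["confidence"],2),np.round(d["at"],1),np.round(at_z(c,d["at"],.003 if l=="lower_tray" else 0)*1000,1))
E
```

```text
t 0.0 pos [215.8 586.1 196.3] jawdir 69.8 z [-0.    -0.001 -1.   ] F [-0.1 -0.   0.3] g 0.999 q [-1.24  0.33 -0.06  1.46  0.02  1.35 -0.09]
0.0187
top [0.439 0.011 0.836] [ 0.1  -0.03 -0.99] [[417.0, 0.0, 285.0], [0.0, 417.0, 211.0], [0.0, 0.0, 1.0]]
lower_tray 0.56 [274. 207. 333. 250.] {'c': (493.4, -45.2), 'short': 58.8, 'long': 112.9, 'short_dir': 18.9}
  pt 0.88 [299.9 226. ] [496.9 -44.6   3. ]
  pt 0.48 [398.8 161.2] [ 630.8 -248.3    3. ]
sheet 0.79 [369. 133. 428. 180.] {'c': (638.3, -249.3), 'short': 63.3, 'long': 115.0, 'short_dir': -20.1}
  pt 0.93 [400.2 155.1] [ 644.3 -252.5    0. ]
upper_tray 0.58 [380. 223. 443. 256.] {'c': (467.0, -257.6), 'short': 59.3, 'long': 119.4, 'short_dir': 0.1}
  pt 0.62 [411.  239.5] [ 470.4 -269.7    0. ]
  pt 0.2 [302.2 226. ] [497.1 -49.4   0. ]
side [ 0.129 -0.441  0.758] [ 0.43  0.47 -0.77] [[517.0, 0.0, 274.0], [0.0, 517.0, 206.0], [0.0, 0.0, 1.0]]
lower_tray 0.57 [238. 217. 312. 272.] 
  pt 0.87 [273.  246.8] [486.9 -43.8   3. ]
sheet 0.74 [386. 241. 453. 302.] 
  pt 0.92 [415.8 269.6] [ 637.4 -244.8    0. ]
upper_tray 0.85 [320. 294. 400. 379.] 
  pt 0.79 [358.5 338.2] [ 468.9 -262.6    0. ]
```

```bash
cd pics; python3 -c "
import cv2,numpy as np
a=np.vstack([cv2.imread('top1.png'),cv2.imread('side1.png')]);cv2.imwrite('both1.png',cv2.resize(a,(400,600),interpolation=cv2.INTER_AREA))"
```

```text
(no output)
```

View pics/top1.png

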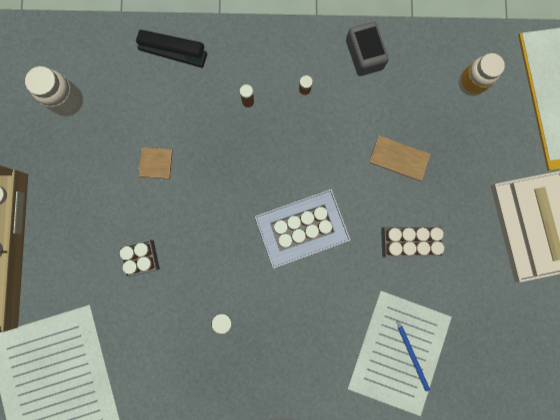

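The top view shows the lower tray in its carrier at about (303,228), tilted about 19°. The long sheet is at (400,158), the eight-vial tray at (414,241), and the short decoys are on the left at (155,163) and (138,258). The networks agree with the picture and with the sizes given. Next I move over the lower tray for a close wrist view.

Emit:
jog_arm --pt "280 -560 60" --pt "280 -560 60" --pt "280 -560 60" --pt "280 -560 60" --pt "280 -560 60" --pt "280 -560 60" --pt "280 -560 60" --pt "280 -560 60" --pt "280 -560 60" --pt "280 -560 60" --pt "280 -560 60" --pt "280 -630 60" --turn '[-51,-51,-51,-51,-51,-51,-51,-51,-51,-51,-51,-51]'

```text
clock: 1.7
position: [0.4344, 0.1373, 0.2444]
ee_rot: [0.582, 0.813, 0.001, 0.0]
ft_force: [0.9, 1.0, -0.4]
grip_width: 0.998
```

Emit:
jog_arm --pt "60 -182 6" --pt "60 -182 6" --pt "60 -182 6" --pt "60 -182 6" --pt "60 -182 6" --pt "60 -182 6" --pt "60 -182 6" --turn '[0,0,0,0,0,0,0]'

```text
clock: 2.28
position: [0.4945, -0.0462, 0.2505]
ee_rot: [0.584, 0.812, 0.001, 0.0]
ft_force: [0.2, 0.6, 0.4]
grip_width: 1.0
```

```bash
cat >> h.py <<'E'
def ray_w(c,px):
    K=np.array(c["mtx"]);P=np.array(c["pose"])
    x=(px[0]-K[0,2])/K[0,0];y=(px[1]-K[1,2])/K[1,1];r=np.hypot(x,y)+1e-12
    return P[:3,3],P[:3,:3]@np.array([x/r*np.sin(r),y/r*np.sin(r),np.cos(r)])
def at_zw(c,px,z):
    o,d=ray_w(c,px); return o+d*(z-o[2])/d[2]
def rectw(c,mask,z):
    cs,_=cv2.findContours(mask.astype(np.uint8),cv2.RETR_EXTERNAL,cv2.CHAIN_APPROX_NONE)
    k=max(cs,key=cv2.contourArea)[:,0]
    w=np.array([at_zw(c,p,z)[:2] for p in k])*1000
    (cx,cy),(a,b),t=cv2.minAreaRect(w.astype(np.float32))
    if a>b: a,b,t=b,a,t-90
    return dict(c=(round(cx,1),round(cy,1)),short=round(a,1),long=round(b,1),short_dir=round((t+90)%180-90,1))
def toplan(c,z,cx,cy,half=.12,n=500,name=None):
    "orthographic resample of the wrist picture on plane z; world x up, y left"
    K=np.array(c["mtx"]);P=np.array(c["pose"])
    s=2*half/n;i,j=np.mgrid[0:n,0:n]
    W=np.stack([cx+half-i*s,cy+half-j*s,np.full(i.shape,z)],-1)-P[:3,3]
    C=W@P[:3,:3];rho=np.hypot(C[...,0],C[...,1])+1e-12;th=np.arctan2(rho,C[...,2])
    u=K[0,2]+K[0,0]*th*C[...,0]/rho;v=K[1,2]+K[1,1]*th*C[...,1]/rho
    im=cv2.remap(c["frame"],u.astype(np.float32),v.astype(np.float32),cv2.INTER_LINEAR)
    if name: cv2.imwrite(f"pics/{name}.png",im[:,:,::-1])
    return im
E
python3 - <<'E'
from h import *
st();c=manip.camera("wrist");save(c,"w1");P=np.array(c["pose"]);print(np.round(P,3).tolist(),np.round(np.array(c["mtx"]),1).tolist())
for l,z in(("lower_tray",.029),("lower_tray",.045),("sheet",.006),("upper_tray",.026)):
    for d in manip.outline_of(c,l)[:2]: print(l,z,round(d["confidence"],2),np.round(d["extent"]),rectw(c,np.array(d["mask"]),z))
    for d in manip.pinpoint(c,l)[:2]: print("  pt",round(d["confidence"],2),np.round(d["at"],1),np.round(at_zw(c,d["at"],.003 if l=="lower_tray" else 0)*1000,1))
toplan(c,.045,.493,-.045,name="plan1")
E
```

```text
t 2.28 pos [494.5 -46.2 250.5] jawdir 18.6 z [ 0.001  0.001 -1.   ] F [0.2 0.6 0.4] g 1.0 q [-0.63 -0.01  0.64  1.74  0.    1.41  0.33]
[[0.948, 0.304, 0.097, 0.471], [0.319, -0.904, -0.286, 0.027], [0.001, 0.302, -0.953, 0.428], [0.0, 0.0, 0.0, 1.0]] [[325.2, 0.0, 277.2], [0.0, 325.2, 210.0], [0.0, 0.0, 1.0]]
lower_tray 0.029 0.7 [251. 125. 303. 218.] {'c': (493.8, -46.9), 'short': 62.0, 'long': 118.0, 'short_dir': 18.7}
  pt 0.88 [273.8 170. ] [492.2 -49.5   3. ]
lower_tray 0.045 0.7 [251. 125. 303. 218.] {'c': (492.9, -44.0), 'short': 59.5, 'long': 113.3, 'short_dir': 18.7}
  pt 0.88 [273.8 170. ] [492.2 -49.5   3. ]
sheet 0.006 0.77 [286. 283. 359. 345.] {'c': (638.3, -248.2), 'short': 62.2, 'long': 114.8, 'short_dir': -20.3}
  pt 0.59 [319.3 315.1] [ 635.7 -248.6    0. ]
upper_tray 0.026 0.57 [189. 261. 240. 339.] {'c': (467.6, -264.8), 'short': 60.7, 'long': 140.7, 'short_dir': 0.7}
  pt 0.86 [215.7 296.7] [ 468.6 -267.9    0. ]
```

View pics/plan1.png

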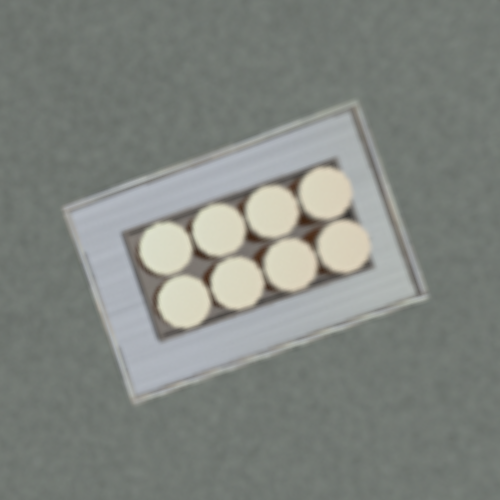

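The plan view has the 8 caps centred near pixel (255,247), tilted about 19°, and clear of the carrier rim. I'll refine the cap fit and move above the sheet.

```bash
cat >> h.py <<'E'
def caps(c,z,cx,cy,ang,wrist=True,n=8):
    "fit the 2x4 cap centres seen on plane z -> centre (mm), long direction (deg)"
    f=at_zw if wrist else at_z
    g=c["frame"].astype(int);m=((g.min(2)>140)&(g[...,0]>=g[...,2]+8)).astype(np.uint8)
    vv,uu=np.nonzero(m);W=np.array([f(c,(u,v),z)[:2] for u,v in zip(uu,vv)])*1000
    k=np.hypot(W[:,0]-cx,W[:,1]-cy)<75;W=W[k].astype(np.float32)
    (x,y),(a,b),t=cv2.minAreaRect(W)
    if a>b:a,b,t=b,a,t-90
    print("caps npx",len(W),"rect",round(x,1),round(y,1),round(a,1),round(b,1),"short_dir",round((t+90)%180-90,2),"mean",W.mean(0).round(1))
E
python3 - <<'E'
from h import *
c=manip.camera("wrist");caps(c,.045,494,-47,19)
c=manip.camera("top");caps(c,.045,494,-47,19,False)
E
```

```text
caps npx 2778 rect 495.8 -53.5 99.8 123.5 short_dir 18.45 mean [493.9 -46. ]
caps npx 131 rect 478.5 -7.1 20.4 46.8 short_dir -71.51 mean [479.9  -7.6]
```

Emit:
jog_arm --pt "144 -203 -100" --pt "144 -203 -100" --pt "144 -203 -100" --pt "144 -203 -100" --pt "144 -203 -100" --pt "144 -203 -100" --pt "144 -203 -100" --pt "144 -203 -130" --pt "144 -203 -130" --turn '[-39,-39,-39,-39,-39,-39,-39,-39,-39]' --grip 70

```text
clock: 3.58
position: [0.636, -0.2476, 0.1146]
ee_rot: [0.821, 0.572, -0.002, -0.002]
ft_force: [-0.8, 0.9, -1.5]
grip_width: 0.819
```

```bash
python3 - <<'E'
from h import *
st();print(manip.hold_point_z)
c=manip.camera("wrist");save(c,"w2")
for l,z in(("sheet",.006),("upper_tray",.029)):
    for d in manip.outline_of(c,l)[:2]: print(l,z,round(d["confidence"],2),np.round(d["extent"]),rectw(c,np.array(d["mask"]),z))
E
```

```text
t 3.58 pos [ 636.  -247.6  114.6] jawdir -20.3 z [-0.006  0.001 -1.   ] F [-0.8  0.9 -1.5] g 0.819 q [-0.21  0.62  0.77  1.42 -0.43  1.28  0.24]
0.0187
sheet 0.006 0.95 [245. 130. 315. 253.] {'c': (639.0, -249.7), 'short': 60.6, 'long': 114.9, 'short_dir': -19.9}
upper_tray 0.029 0.61 [ 80. 210. 170. 314.] {'c': (471.3, -258.1), 'short': 84.5, 'long': 103.7, 'short_dir': 2.0}
```

View pics/w2.png

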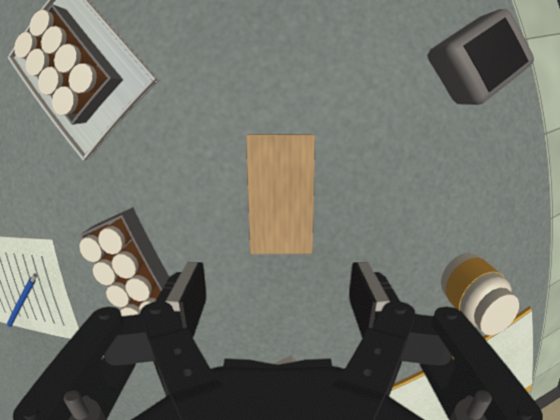

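The sheet shows cleanly at (280,194), square to the jaws. Descending.

Emit:
jog_arm --pt "3 -2 -40" --pt "3 -2 -75" --pt "3 -2 -95" --pt "3 -2 -106" --pt "3 -2 -106" --pt "3 -2 -106" --turn '[0,0,0,0,0,0]'

```text
clock: 4.23
position: [0.6426, -0.2486, 0.0173]
ee_rot: [0.82, 0.573, 0.001, 0.001]
ft_force: [-1.1, 0.7, 0.5]
grip_width: 0.822
```

```bash
python3 - <<'E'
from h import *
st()
c=manip.camera("wrist");save(c,"w3")
s=manip.camera("side");a=s["frame"][200:320,330:510]
a=cv2.resize(a[:,:,::-1],(720,480),interpolation=cv2.INTER_CUBIC);cv2.imwrite("pics/s3.png",a)
E
```

```text
t 4.23 pos [ 642.6 -248.6   17.3] jawdir -20.1 z [ 0.004 -0.    -1.   ] F [-1.1  0.7  0.5] g 0.822 q [-0.18  0.71  0.71  1.49 -0.5   1.12  0.28]
```

View pics/s3.png

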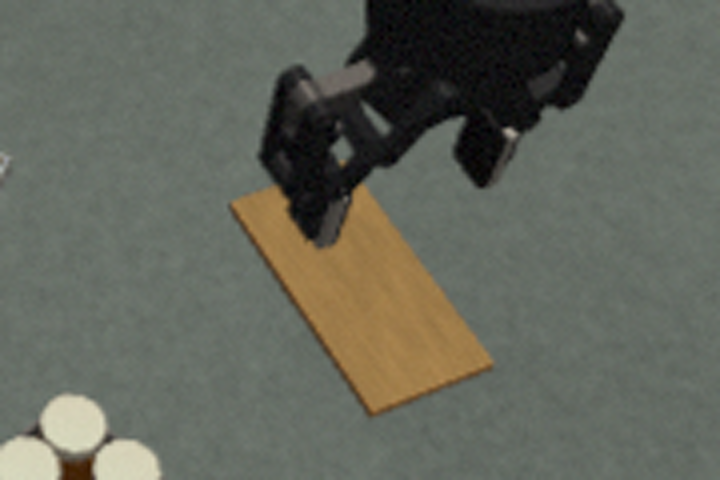

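The fingers straddle the sheet and are still above it. The arm lagged a little, so I continue down in small steps.

Emit:
jog_arm --pt "-3 -1 -9" --pt "-3 -1 -12" --pt "-3 -1 -14" --pt "-3 -1 -14" --pt "-3 -1 -14" --turn '[0,0,0,0,0]'

```text
clock: 4.75
position: [0.64, -0.2501, 0.0039]
ee_rot: [0.82, 0.573, 0.002, 0.002]
ft_force: [-0.1, -0.4, 0.3]
grip_width: 0.818
```

```bash
python3 - <<'E'
from h import *
st()
c=manip.camera("wrist");save(c,"w4")
E
```

```text
t 4.75 pos [ 640.  -250.1    3.9] jawdir -20.1 z [ 0.005 -0.001 -1.   ] F [-0.1 -0.4  0.3] g 0.818 q [-0.17  0.72  0.7   1.51 -0.5   1.09  0.29]
```

View pics/w4.png

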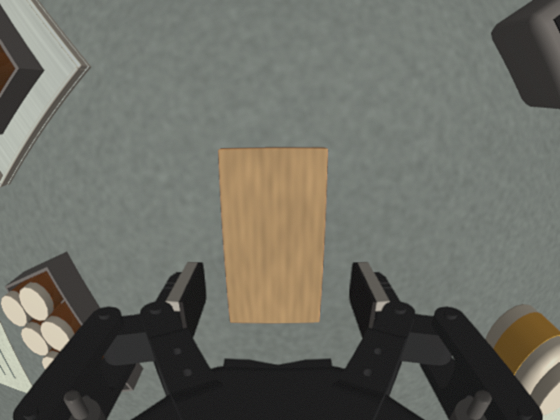

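```bash
cat >> h.py <<'E'
def proj_w(c,p):
    K=np.array(c["mtx"]);P=np.array(c["pose"]);q=(np.array(p)-P[:3,3])@P[:3,:3]
    r=np.hypot(q[0],q[1]);t=np.arctan2(r,q[2]);return [K[0,2]+K[0,0]*t*q[0]/r,K[1,2]+K[1,1]*t*q[1]/r]
E
python3 - <<'E'
from h import *
c=manip.camera("wrist");o=manip.get_obs();p=np.array(o["position"]);R_=R.from_quat(o["ee_rot"]).as_matrix()
print("sheet ctr",np.round(proj_w(c,[.639,-.25,.006])))
for d in manip.outline_of(c,"sheet")[:1]: print(rectw(c,np.array(d["mask"]),.006))
for back in(0,.005,.01,.015,.02,.03):
  for e in(-.011,.011):
    print(back,e,[np.round(proj_w(c,p+R_@[e,s*.035,-back])).tolist() for s in(-1,1)])
E
```

```text
sheet ctr [273. 245.]
{'c': (639.3, -249.1), 'short': 61.3, 'long': 115.6, 'short_dir': -19.9}
0 -0.011 [[218.0, 260.0], [332.0, 260.0]]
0 0.011 [[216.0, 226.0], [334.0, 226.0]]
0.005 -0.011 [[217.0, 263.0], [333.0, 263.0]]
0.005 0.011 [[214.0, 229.0], [336.0, 229.0]]
0.01 -0.011 [[216.0, 267.0], [335.0, 267.0]]
0.01 0.011 [[213.0, 232.0], [337.0, 232.0]]
0.015 -0.011 [[214.0, 271.0], [336.0, 271.0]]
0.015 0.011 [[211.0, 236.0], [339.0, 236.0]]
0.02 -0.011 [[212.0, 275.0], [338.0, 275.0]]
0.02 0.011 [[209.0, 239.0], [341.0, 239.0]]
0.03 -0.011 [[209.0, 284.0], [341.0, 285.0]]
0.03 0.011 [[206.0, 247.0], [344.0, 247.0]]
```

```bash
python3 - <<'E'
from h import *
s=manip.camera("side");K=np.array(s["mtx"]);P=np.array(s["pose"])
cv2.imwrite("pics/s5.png",cv2.resize(s["frame"][200:320,330:510][:,:,::-1],(720,480),interpolation=cv2.INTER_CUBIC))
def pr(p):
    q=(np.array(p)-P[:3,3])@P[:3,:3];return (K@q/q[2])[:2]
a=np.radians(-20);j=np.array([np.cos(a),np.sin(a),0])
for h in(.004,.01,.02,.03,.04,.05):print(h,[np.round((pr(np.array([.64,-.25,h])+k*.036*j)-[330,200])*4).tolist() for k in(-1,1)])
E
```

```text
0.004 [[286.0, 305.0], [430.0, 250.0]]
0.01 [[289.0, 297.0], [433.0, 243.0]]
0.02 [[293.0, 285.0], [438.0, 230.0]]
0.03 [[298.0, 271.0], [444.0, 216.0]]
0.04 [[302.0, 258.0], [450.0, 203.0]]
0.05 [[307.0, 245.0], [456.0, 189.0]]
```

View pics/s5.png

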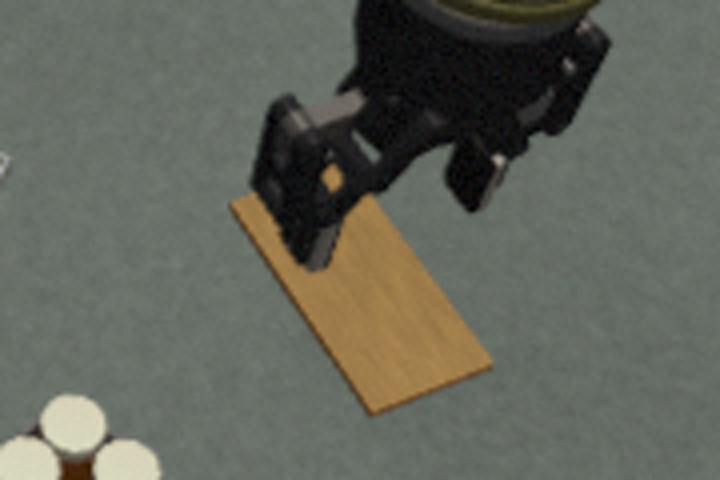

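By both cameras the fingertips look higher than the reported TCP. A gentle close will tell whether the pads reach the sheet.

Emit:
jog_arm --pt "0 0 0" --pt "0 0 0" --pt "0 0 0" --pt "0 0 0" --turn '[0,0,0,0]' --grip 50 --grip_force 25

```text
clock: 5.28
position: [0.6402, -0.2501, 0.0042]
ee_rot: [0.82, 0.573, 0.002, 0.002]
ft_force: [0.7, 0.4, 0.7]
grip_width: 0.586
```

```bash
python3 - <<'E'
from h import *
st();print(manip.hold_point_z)
s=manip.camera("side")
a=s["frame"][200:320,330:510][:,:,::-1];b=manip.camera("wrist")["frame"][140:380,100:460,::-1]
cv2.imwrite("pics/s6.png",np.hstack([cv2.resize(a,(400,267),interpolation=cv2.INTER_CUBIC),cv2.resize(b,(400,267))]))
E
```

```text
t 5.28 pos [ 640.2 -250.1    4.2] jawdir -20.1 z [ 0.005 -0.001 -1.   ] F [0.7 0.4 0.7] g 0.586 q [-0.17  0.72  0.7   1.51 -0.5   1.09  0.29]
0.0187
```

View pics/s6.png

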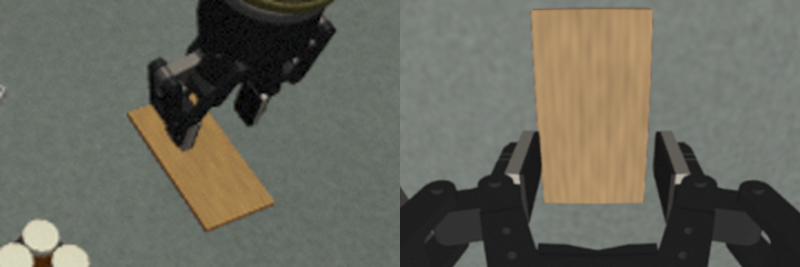

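It closed to 50 mm on nothing, so the real fingertips are about 40 mm above the reported TCP. Three checks agree: side view, wrist view and this close. I reopen and go further down, watching force.

Emit:
jog_arm --pt "-1 1 0" --pt "-1 1 0" --pt "-1 1 0" --pt "-1 1 -8" --pt "-1 1 -16" --pt "-1 1 -22" --pt "-1 1 -26" --pt "-1 1 -26" --pt "-1 1 -26" --turn '[0,0,0,0,0,0,0,0,0]' --grip 70

```text
clock: 6.13
position: [0.6389, -0.2492, -0.0223]
ee_rot: [0.82, 0.573, 0.002, 0.002]
ft_force: [-0.3, 0.6, 0.5]
grip_width: 0.817
```

```bash
python3 - <<'E'
from h import *
st()
s=manip.camera("side")
a=s["frame"][200:320,330:510][:,:,::-1];c=manip.camera("wrist");b=c["frame"][140:380,100:460,::-1]
for d in manip.outline_of(c,"sheet")[:1]: print(rectw(c,np.array(d["mask"]),.006))
cv2.imwrite("pics/s7.png",np.hstack([cv2.resize(a,(400,267),interpolation=cv2.INTER_CUBIC),cv2.resize(b,(400,267))]))
E
```

```text
t 6.13 pos [ 638.9 -249.2  -22.3] jawdir -20.1 z [ 0.005 -0.001 -1.   ] F [-0.3  0.6  0.5] g 0.817 q [-0.17  0.75  0.69  1.52 -0.52  1.05  0.3 ]
{'c': (639.0, -249.4), 'short': 60.4, 'long': 115.0, 'short_dir': -19.8}
```

View pics/s7.png

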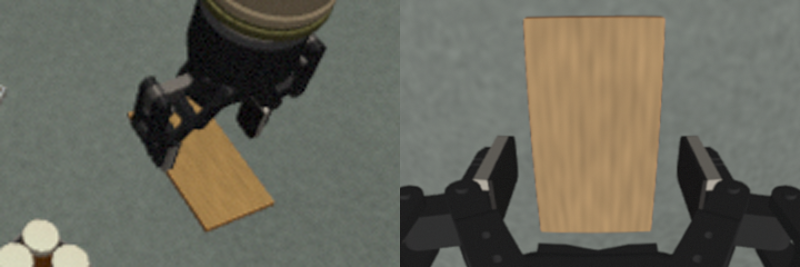

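Still no contact at a reported z of −22 mm, and the tips look about 15 mm above the counter. I continue stepwise.

Emit:
jog_arm --pt "0 0 -4" --pt "0 0 -8" --pt "0 0 -10" --pt "0 0 -10" --turn '[0,0,0,0]'

```text
clock: 6.62
position: [0.639, -0.2491, -0.0323]
ee_rot: [0.82, 0.573, 0.002, 0.002]
ft_force: [-0.6, 0.2, -0.1]
grip_width: 0.819
```

Emit:
jog_arm --pt "0 0 -2" --pt "0 0 -3" --pt "0 0 -3" --turn '[0,0,0]'

```text
clock: 6.87
position: [0.6387, -0.249, -0.0356]
ee_rot: [0.82, 0.573, 0.002, 0.001]
ft_force: [-0.1, -0.1, -0.6]
grip_width: 0.814
```

Emit:
jog_arm --pt "0 0 0" --pt "0 0 0" --pt "0 0 0" --pt "0 0 0" --turn '[0,0,0,0]' --grip 54 --grip_force 25

```text
clock: 7.2
position: [0.6389, -0.2491, -0.0352]
ee_rot: [0.82, 0.573, 0.002, 0.002]
ft_force: [-1.2, 0.5, 5.7]
grip_width: 0.688
```

```bash
python3 - <<'E'
from h import *
st()
c=manip.camera("wrist");b=c["frame"][140:380,100:460,::-1]
for d in manip.outline_of(c,"sheet")[:1]: print(rectw(c,np.array(d["mask"]),.006))
cv2.imwrite("pics/s8.png",cv2.resize(b,(720,480)))
E
```

```text
t 7.2 pos [ 638.9 -249.1  -35.2] jawdir -20.1 z [ 0.005 -0.001 -1.   ] F [-1.2  0.5  5.7] g 0.688 q [-0.16  0.77  0.68  1.53 -0.53  1.03  0.31]
{'c': (639.7, -249.2), 'short': 60.4, 'long': 114.5, 'short_dir': -20.3}
```

Emit:
jog_arm --pt "0 0 1" --pt "0 0 1" --pt "0 0 1" --turn '[0,0,0]' --grip 45

```text
clock: 7.55
position: [0.6388, -0.249, -0.0345]
ee_rot: [0.82, 0.573, 0.002, 0.002]
ft_force: [0.5, 0.4, -1.0]
grip_width: 0.685
```

```bash
python3 - <<'E'
from h import *
st()
c=manip.camera("wrist");b=c["frame"][140:380,100:460,::-1]
for d in manip.outline_of(c,"sheet")[:1]: print(rectw(c,np.array(d["mask"]),.006))
cv2.imwrite("pics/s8.png",cv2.resize(b,(720,480)))
E
```

```text
t 7.55 pos [ 638.8 -249.   -34.5] jawdir -20.1 z [ 0.005 -0.001 -1.   ] F [ 0.5  0.4 -1. ] g 0.685 q [-0.16  0.76  0.68  1.53 -0.53  1.03  0.3 ]
{'c': (639.7, -249.7), 'short': 60.9, 'long': 115.0, 'short_dir': -19.9}
```

View pics/s8.png

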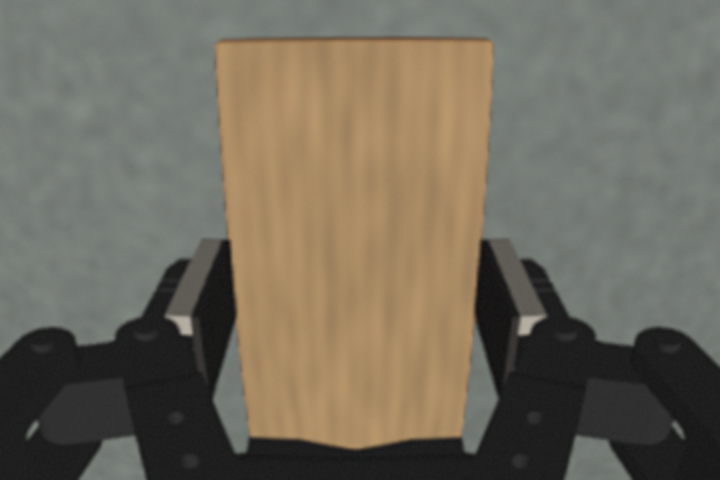

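The sheet is gripped: the opening holds at about 58.5 mm on the 60 mm sheet, with pads on both edges near (225,260) and (490,260) of the crop. Now a precise cap-template fit for the trays, from the saved wrist view and a top picture.

```bash
cat >> h.py <<'E'
from scipy.optimize import minimize
def plan(c,z,cx,cy,half=.1,n=400,wrist=True):
    if wrist: return toplan(c,z,cx,cy,half,n)
    K=np.array(c["mtx"]);P=np.array(c["pose"]);s=2*half/n;i,j=np.mgrid[0:n,0:n]
    C=(np.stack([cx+half-i*s,cy+half-j*s,np.full(i.shape,z)],-1)-P[:3,3])@P[:3,:3]
    u=K[0,2]+K[0,0]*C[...,0]/C[...,2];v=K[1,2]+K[1,1]*C[...,1]/C[...,2]
    return cv2.remap(c["frame"],u.astype(np.float32),v.astype(np.float32),cv2.INTER_LINEAR)
def fitcaps(im,cx,cy,long_dir,half=.1):
    "disks bright inside, dark in a ring outside -> centre mm, long dir, pitch"
    n=im.shape[0];g=cv2.GaussianBlur(im,(0,0),2).astype(float)
    g=np.clip(g[...,0]-.0*g[...,2],60,200)
    a=np.linspace(0,2*np.pi,24,endpoint=False)
    def f(p,neg=True):
        x,y,t,pt=p;t=np.radians(t);L=np.array([np.cos(t),np.sin(t)]);S=np.array([-L[1],L[0]]);tot=0
        cs=[np.array([x,y])+pt*((i-1.5)*L+(j-.5)*S) for i in range(4) for j in range(2)]
        for r,w in((4,.5),(9,.5),(11.5,1),(14.5,-1),(15.5,-1)):
            pts=np.concatenate([c_+r*np.c_[np.cos(a),np.sin(a)] for c_ in cs])
            if r>13:
                d=np.min([np.hypot(*(pts-c_).T) for c_ in cs],0);pts=pts[d>13.9]
            row=((cx+half)*1000-pts[:,0])/(2000*half/n);col=((cy+half)*1000-pts[:,1])/(2000*half/n)
            tot+=w*cv2.remap(g.astype(np.float32),col.astype(np.float32)[None],row.astype(np.float32)[None],cv2.INTER_LINEAR).mean()
        return -tot
    best=min((minimize(f,[cx*1000+dx,cy*1000+dy,long_dir,27],method="Nelder-Mead",options=dict(initial_simplex=np.array([cx*1000+dx,cy*1000+dy,long_dir,27])+np.array([[0,0,0,0],[4,0,0,0],[0,4,0,0],[0,0,3,0],[0,0,0,.7]]))) for dx in(-4,0,4) for dy in(-4,0,4)),key=lambda r:r.fun)
    return np.round(best.x,1),round(best.fun)
E
python3 - <<'E'
from h import *
im=cv2.imread("pics/plan1.png")[:,:,::-1]
print("wrist lower",fitcaps(im,.493,-.045,-71,.12))
c=manip.camera("top")
print("top lower",fitcaps(plan(c,.045,.494,-.047,wrist=False),.494,-.047,-71))
print("top upper",fitcaps(plan(c,.042,.469,-.265,wrist=False),.469,-.265,-90))
for l in("lower_tray","upper_tray"):
    for d in manip.outline_of(c,l)[:1]:
        print(l,[rect(c,np.array(d["mask"]),z) for z in(.029,.042)])
E
```

```text
wrist lower (array([494.5, -47.2, -70.9,  26.9]), -156)
top lower (array([493.2, -47.3, -71.1,  26.8]), -136)
top upper (array([ 478.3, -179.5, -146.3,   11.4]), -76)
lower_tray [{'c': (493.0, -46.5), 'short': 62.3, 'long': 115.6, 'short_dir': 19.5}, {'c': (492.2, -45.6), 'short': 61.3, 'long': 113.7, 'short_dir': 19.5}]
```

The lower tray is at (494, −47.3) mm with its long axis at −71°, and the two cameras agree within 1.3 mm. Next: lift and carry the sheet.

Emit:
jog_arm --pt "0 0 20" --pt "0 0 55" --pt "0 0 90" --pt "-30 40 100" --pt "-60 80 100" --pt "-85 115 100" --pt "-110 150 100" --pt "-130 180 100" --pt "-145 202 100" --pt "-145 202 100" --pt "-145 202 100" --pt "-145 202 100" --turn '[0,0,0,5,11,17,23,29,35,39,39,39]'

```text
clock: 8.8
position: [0.4943, -0.0472, 0.066]
ee_rot: [0.582, 0.813, 0.003, 0.001]
ft_force: [-0.1, 0.1, -0.5]
grip_width: 0.681
```

```bash
python3 - <<'E'
from h import *
st()
c=manip.camera("wrist");save(c,"w9")
for d in manip.outline_of(c,"sheet")[:1]: print(d["confidence"],rectw(c,np.array(d["mask"]),.106))
t=manip.camera("top")
for d in manip.outline_of(t,"upper_tray")[:2]: print(d["confidence"],[rect(t,np.array(d["mask"]),z) for z in(.026,.042)])
cv2.imwrite("pics/c9.png",np.hstack([c["frame"][60:360,80:480,::-1],cv2.resize(t["frame"][170:290,220:380,::-1],(400,300))]))
E
```

```text
t 8.8 pos [494.3 -47.2  66. ] jawdir 18.8 z [ 0.005  0.003 -1.   ] F [-0.1  0.1 -0.5] g 0.681 q [-0.61  0.19  0.68  1.98 -0.14  1.01  0.46]
0.57 {'c': (495.5, -48.3), 'short': 60.9, 'long': 115.4, 'short_dir': 19.0}
0.77 [{'c': (466.7, -281.6), 'short': 58.7, 'long': 82.6, 'short_dir': 0.1}, {'c': (466.2, -275.8), 'short': 57.5, 'long': 81.0, 'short_dir': 0.1}]
```

View pics/c9.png

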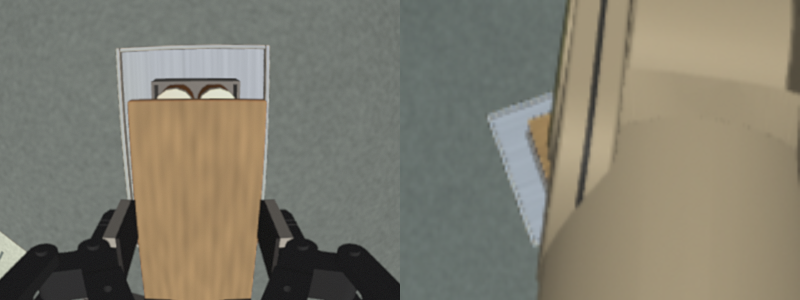

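The sheet is held level and in line over the tray, with the caps showing just beyond its end. Lowering.

Emit:
jog_arm --pt "0 0 -18" --pt "0 0 -35" --pt "0 0 -45" --pt "0 0 -50" --pt "0 0 -50" --pt "0 0 -50" --turn '[0,0,0,0,0,0]'

```text
clock: 9.5
position: [0.4944, -0.0488, 0.0158]
ee_rot: [0.583, 0.812, 0.002, 0.001]
ft_force: [0.1, -0.3, -0.8]
grip_width: 0.682
```

Emit:
jog_arm --pt "0 0 -1" --pt "0 0 -2" --pt "0 0 -3" --pt "0 0 -4" --pt "0 0 -4" --turn '[0,0,0,0,0]'

```text
clock: 9.92
position: [0.4944, -0.0487, 0.0118]
ee_rot: [0.583, 0.812, 0.002, 0.001]
ft_force: [0.2, 0.3, -0.5]
grip_width: 0.683
```

Emit:
jog_arm --pt "0 0 -1" --pt "0 0 -1" --pt "0 0 -1" --turn '[0,0,0]'

```text
clock: 10.17
position: [0.4944, -0.0487, 0.0108]
ee_rot: [0.583, 0.812, 0.002, 0.001]
ft_force: [0.2, -0.1, -0.4]
grip_width: 0.684
```

Emit:
jog_arm --pt "0 1 0" --pt "-0.5 1.5 0" --pt "-0.5 1.5 -1" --pt "-0.5 1.5 -1" --turn '[0,0.3,0.3,0.3]'

```text
clock: 10.5
position: [0.4939, -0.0471, 0.0097]
ee_rot: [0.581, 0.814, 0.002, 0.001]
ft_force: [-0.2, -0.2, 0.4]
grip_width: 0.684
```

Emit:
jog_arm --pt "0 0 -0.7" --pt "0 0 -1.4" --pt "0 0 -1.4" --turn '[0,0,0]'

```text
clock: 10.75
position: [0.494, -0.047, 0.0094]
ee_rot: [0.581, 0.814, 0.002, 0.001]
ft_force: [-8.2, 1.6, 20.7]
grip_width: 0.685
```

That is contact, at the expected height. I back off slightly and release.

Emit:
jog_arm --pt "0 0 0.6" --pt "0 0 0.6" --pt "0 0 0.6" --turn '[0,0,0]'

```text
clock: 11.0
position: [0.494, -0.0471, 0.01]
ee_rot: [0.581, 0.814, 0.002, 0.001]
ft_force: [0.8, 0.9, -0.9]
grip_width: 0.686
```

Emit:
jog_arm --pt "0 0 0" --pt "0 0 0" --pt "0 0 0" --pt "0 0 0" --pt "0 0 5" --pt "0 0 20" --pt "0 0 50" --pt "0 0 90" --pt "0 0 130" --pt "0 0 170" --pt "0 0 200" --pt "0 0 200" --turn '[0,0,0,0,0,0,0,0,0,0,0,0]' --grip 74

```text
clock: 12.0
position: [0.4969, -0.0474, 0.2165]
ee_rot: [0.581, 0.814, 0.006, 0.004]
ft_force: [0.2, 1.0, -1.1]
grip_width: 0.867
```

```bash
python3 - <<'E'
from h import *
st()
c=manip.camera("wrist");save(c,"w10")
for d in manip.outline_of(c,"sheet")[:1]: print(d["confidence"],rectw(c,np.array(d["mask"]),.051))
for d in manip.outline_of(c,"upper_tray")[:1]: print(d["confidence"],rectw(c,np.array(d["mask"]),.026))
im=plan(c,.042,.469,-.265);print("upper",fitcaps(im,.469,-.265,-90));cv2.imwrite("pics/u.png",im[:,:,::-1])
cv2.imwrite("pics/c10.png",np.hstack([plan(c,.051,.494,-.047)[:,:,::-1],im[:,:,::-1]]))
E
```

```text
t 12.0 pos [496.9 -47.4 216.5] jawdir 18.9 z [ 0.013  0.004 -1.   ] F [ 0.2  1.  -1.1] g 0.867 q [-0.67  0.01  0.69  1.8  -0.01  1.33  0.35]
0.89 {'c': (495.4, -48.3), 'short': 60.2, 'long': 116.6, 'short_dir': 19.4}
0.81 {'c': (475.1, -265.0), 'short': 49.8, 'long': 142.1, 'short_dir': 3.9}
upper (array([ 468.1, -265.7,  -89.1,   27. ]), -123)
```

View pics/c10.png

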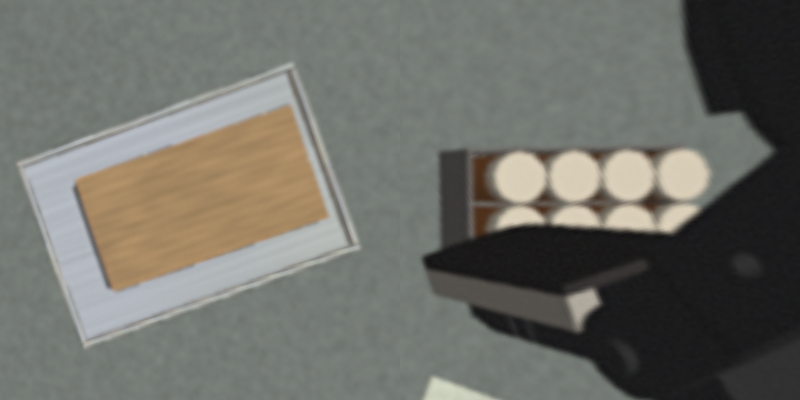

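The sheet lies square on the tray at the fit position. The upper tray is roughly at (468, −265) and partly hidden by the finger. I move above it and remeasure.

Emit:
jog_arm --pt "-29 -217 -40" --pt "-29 -217 -40" --pt "-29 -217 -40" --pt "-29 -217 -40" --pt "-29 -217 -40" --pt "-29 -217 -40" --pt "-29 -217 -40" --pt "-29 -217 -40" --pt "-29 -217 -40" --turn '[-19,-19,-19,-19,-19,-19,-19,-19,-19]' --grip 78

```text
clock: 12.9
position: [0.4647, -0.263, 0.1692]
ee_rot: [0.707, 0.707, 0.002, 0.0]
ft_force: [0.8, -0.3, -0.2]
grip_width: 0.914
```

```bash
python3 - <<'E'
from h import *
st()
c=manip.camera("wrist");save(c,"w11")
for d in manip.outline_of(c,"upper_tray")[:1]: print(d["confidence"],d["extent"],rectw(c,np.array(d["mask"]),.026),rectw(c,np.array(d["mask"]),.042))
im=plan(c,.042,.469,-.265);print("upper",fitcaps(im,.469,-.265,-90))
s=manip.camera("top");print("top upper",fitcaps(plan(s,.042,.468,-.265,wrist=False),.468,-.265,-90))
E
```

```text
t 12.9 pos [ 464.7 -263.   169.2] jawdir -0.0 z [ 0.003  0.002 -1.   ] F [ 0.8 -0.3 -0.2] g 0.914 q [-0.37  0.19  0.91  1.78 -0.16  1.25  0.58]
0.74 [247.9, 131.4, 307.1, 241.9] {'c': (467.4, -265.6), 'short': 59.0, 'long': 117.3, 'short_dir': 1.4} {'c': (467.3, -261.7), 'short': 56.0, 'long': 111.5, 'short_dir': 1.4}
upper (array([ 467.6, -265.3,  -89.1,   27. ]), -187)
top upper (array([ 466.2, -265.2,  -89. ,   27.1]), -182)
```

Emit:
jog_arm --pt "3 -2 -35" --pt "3 -2 -70" --pt "3 -2 -105" --pt "3 -2 -130" --pt "3 -2 -140" --pt "3 -2 -140" --pt "3 -2 -140" --turn '[1,1,1,1,1,1,1]'

```text
clock: 13.63
position: [0.4689, -0.2646, 0.0307]
ee_rot: [0.7, 0.714, 0.002, 0.001]
ft_force: [-0.4, -0.3, 0.1]
grip_width: 0.914
```

```bash
python3 - <<'E'
from h import *
st()
c=manip.camera("wrist");save(c,"w12")
im=plan(c,.042,.467,-.265);print("upper",fitcaps(im,.467,-.265,-90))
for d in manip.outline_of(c,"upper_tray")[:1]: print(d["confidence"],d["extent"],rectw(c,np.array(d["mask"]),.026))
E
```

```text
t 13.63 pos [ 468.9 -264.6   30.7] jawdir 1.1 z [ 0.005  0.002 -1.   ] F [-0.4 -0.3  0.1] g 0.914 q [-0.26  0.39  0.82  1.91 -0.35  0.98  0.74]
upper (array([ 467.6, -265.5,  -89. ,   27.1]), -197)
0.84 [221.9, 142.1, 323.8, 326.5] {'c': (467.8, -268.8), 'short': 60.6, 'long': 125.7, 'short_dir': 0.9}
```

Consistent at (467.6, −265.4) mm with the jaws at 1°. Descending around the walls.

Emit:
jog_arm --pt "-1.3 -0.8 -15" --pt "-1.3 -0.8 -32" --pt "-1.3 -0.8 -46" --pt "-1.3 -0.8 -56" --pt "-1.3 -0.8 -61" --pt "-1.3 -0.8 -62" --pt "-1.3 -0.8 -62" --turn '[0,0,0,0,0,0,0]'

```text
clock: 14.32
position: [0.4685, -0.2661, -0.0301]
ee_rot: [0.7, 0.714, 0.003, 0.002]
ft_force: [-0.2, -0.4, -0.9]
grip_width: 0.91
```

Emit:
jog_arm --pt "0 0 0" --pt "0 0 0" --pt "0 0 0" --pt "0 0 0" --pt "0 0 0" --turn '[0,0,0,0,0]' --grip 50 --grip_force 45

```text
clock: 14.73
position: [0.4689, -0.2665, -0.0291]
ee_rot: [0.7, 0.714, 0.003, 0.003]
ft_force: [-1.8, 0.5, 5.0]
grip_width: 0.684
```

Gripped at 58.4 mm on the 59 mm tray. Test lift.

Emit:
jog_arm --pt "0 0 0" --pt "0 0 0" --pt "0 0 5" --pt "0 0 15" --pt "0 0 25" --pt "0 0 30" --pt "0 0 30" --turn '[0,0,0,0,0,0,0]'

```text
clock: 15.32
position: [0.47, -0.2669, 0.0026]
ee_rot: [0.7, 0.714, 0.004, 0.004]
ft_force: [0.2, 1.0, -2.1]
grip_width: 0.681
```

```bash
python3 - <<'E'
from h import *
st()
c=manip.camera("wrist");save(c,"w13")
for z in(.042,.072): 
  im=plan(c,z,.468,-.265);print(z,"upper",fitcaps(im,.468,-.265,-90))
E
```

```text
t 15.32 pos [ 470.  -266.9    2.6] jawdir 1.1 z [ 0.011  0.    -1.   ] F [ 0.2  1.  -2.1] g 0.681 q [-0.23  0.44  0.79  1.93 -0.39  0.93  0.78]
0.042 upper (array([ 472.5, -272.5,  -87.8,   27.1]), -57)
0.072 upper (array([ 470.6, -267. ,  -89.2,   27.3]), -158)
```

The tray is in hand: the caps rose to about 72 mm and stay centred on the TCP. Carrying it over the stack.

Emit:
jog_arm --pt "0 0 25" --pt "0 0 55" --pt "0 0 80" --pt "4 30 90" --pt "8 60 90" --pt "12 90 90" --pt "16 120 90" --pt "19 150 90" --pt "21 180 90" --pt "23 205 90" --pt "24 220 90" --pt "24 220 90" --turn '[0,0,0,2,4,7,10,13,15,17,18,18]'

```text
clock: 16.37
position: [0.4937, -0.043, 0.0915]
ee_rot: [0.578, 0.816, 0.005, 0.002]
ft_force: [-0.3, -0.9, -3.4]
grip_width: 0.676
```

Emit:
jog_arm --pt "0 0 0" --pt "0 0 0" --pt "0 0 0" --turn '[0,0,0]'

```text
clock: 16.62
position: [0.4935, -0.0442, 0.0914]
ee_rot: [0.579, 0.816, 0.004, 0.002]
ft_force: [-0.1, -0.2, -1.7]
grip_width: 0.679
```

```bash
python3 - <<'E'
from h import *
st();o=manip.get_obs();z=o["position"][2]+.0291+.042
c=manip.camera("wrist");save(c,"w14")
im=plan(c,z,.494,-.047);print(z,"upper",fitcaps(im,.494,-.047,-71))
E
```

```text
t 16.62 pos [493.5 -44.2  91.4] jawdir 19.3 z [ 0.008  0.004 -1.   ] F [-0.1 -0.2 -1.7] g 0.679 q [-0.67  0.15  0.73  1.97 -0.12  1.06  0.45]
0.1624734639889009 upper (array([494. , -43.9, -70.7,  27.4]), -161)
```

Emit:
jog_arm --pt "0 -3.2 -12" --pt "0 -3.2 -28" --pt "0 -3.2 -42" --pt "0 -3.2 -53" --pt "0 -3.2 -60" --pt "0 -3.2 -61" --pt "0 -3.2 -61" --pt "0 -3.2 -61" --turn '[-0.3,-0.3,-0.3,-0.3,-0.3,-0.3,-0.3,-0.3]'

```text
clock: 17.33
position: [0.494, -0.0476, 0.031]
ee_rot: [0.581, 0.814, 0.005, 0.003]
ft_force: [0.2, 0.4, -2.6]
grip_width: 0.68
```

```bash
python3 - <<'E'
from h import *
st();o=manip.get_obs();z=o["position"][2]+.0291+.042
c=manip.camera("wrist");save(c,"w15")
im=plan(c,z,.494,-.047);print(z,"upper",fitcaps(im,.494,-.047,-71))
E
```

```text
t 17.33 pos [494.  -47.6  31. ] jawdir 19.0 z [ 0.009  0.004 -1.   ] F [ 0.2  0.4 -2.6] g 0.68 q [-0.63  0.25  0.71  2.02 -0.21  0.93  0.52]
0.10208666050344789 upper (array([494.4, -47.2, -71. ,  27.4]), -157)
```

The tray is at (494.4, −47.2), −71.0°, against a target of (494, −47.3), −71°. Gentle descent.

Emit:
jog_arm --pt "0 0.2 -2" --pt "0 0.2 -4" --pt "0 0.2 -5.5" --pt "0 0.2 -6.5" --pt "0 0.2 -7" --pt "0 0.2 -7" --turn '[0,0,0,0,0,0]'

```text
clock: 17.88
position: [0.494, -0.0473, 0.024]
ee_rot: [0.581, 0.814, 0.005, 0.003]
ft_force: [0.3, 0.5, -3.0]
grip_width: 0.68
```

Emit:
jog_arm --pt "0 0 -0.6" --pt "0 0 -1.2" --pt "0 0 -1.2" --turn '[0,0,0]'

```text
clock: 18.13
position: [0.4939, -0.0474, 0.0227]
ee_rot: [0.581, 0.814, 0.005, 0.003]
ft_force: [-0.4, 0.0, -3.4]
grip_width: 0.679
```

Emit:
jog_arm --pt "0 0 -0.5" --pt "0 0 -0.9" --pt "0 0 -0.9" --turn '[0,0,0]'

```text
clock: 18.38
position: [0.494, -0.0473, 0.0219]
ee_rot: [0.581, 0.814, 0.005, 0.002]
ft_force: [-1.0, 0.7, 0.9]
grip_width: 0.681
```

Emit:
jog_arm --pt "0 0 -0.4" --pt "0 0 -0.4" --pt "0 0 -0.4" --turn '[0,0,0]'

```text
clock: 18.63
position: [0.494, -0.0473, 0.0219]
ee_rot: [0.581, 0.814, 0.005, 0.002]
ft_force: [-3.5, 0.4, 5.0]
grip_width: 0.678
```

The tray is seated with about 8 N net on the stack. Release and retreat.

Emit:
jog_arm --pt "0 0 0" --pt "0 0 0" --pt "0 0 0" --pt "0 0 0" --pt "0 0 0" --pt "0 0 8" --pt "0 0 25" --pt "0 0 50" --pt "0 0 80" --pt "0 0 115" --pt "0 0 150" --pt "0 0 170" --turn '[0,0,0,0,0,0,0,0,0,0,0,0]' --grip 76

```text
clock: 19.63
position: [0.495, -0.0479, 0.1961]
ee_rot: [0.581, 0.814, 0.006, 0.004]
ft_force: [0.0, 0.7, -0.8]
grip_width: 0.889
```

Emit:
jog_arm --pt "0 30 20" --pt "0 60 20" --pt "0 90 20" --pt "0 120 20" --pt "0 120 20" --pt "0 120 20" --turn '[0,0,0,0,0,0]'

```text
clock: 20.13
position: [0.4948, 0.0734, 0.2164]
ee_rot: [0.58, 0.814, 0.006, 0.004]
ft_force: [0.6, 0.2, 1.2]
grip_width: 0.893
```

```bash
python3 - <<'E'
from h import *
st()
c=manip.camera("wrist");save(c,"w16")
im=plan(c,.093,.494,-.047);print("upper wrist",fitcaps(im,.494,-.047,-71))
s=manip.camera("side");save(s,"s16")
t=manip.camera("top");print("upper top",fitcaps(plan(t,.093,.494,-.047,wrist=False),.494,-.047,-71))
a=s["frame"][150:330,170:410,::-1]
cv2.imwrite("pics/fin.png",np.hstack([cv2.resize(a,(400,300),interpolation=cv2.INTER_CUBIC),cv2.resize(plan(c,.051,.494,-.047),(300,300))[:,:,::-1]]))
E
```

```text
t 20.13 pos [494.8  73.4 216.4] jawdir 19.1 z [ 0.013  0.005 -1.   ] F [0.6 0.2 1.2] g 0.893 q [-0.84  0.01  0.62  1.8  -0.01  1.32  0.11]
upper wrist (array([494.4, -46.6, -71. ,  27.2]), -167)
upper top (array([493. , -46.4, -71.1,  26.8]), -138)
```

View pics/fin.png

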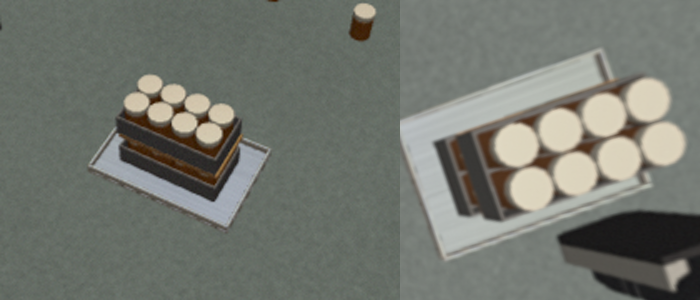

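The side view shows the two trays stacked and aligned. I check numerically that the sheet is still between them.

```bash
python3 - <<'E'
from h import *
for n in("side","wrist"):
    c=manip.camera(n)
    for d in manip.outline_of(c,"sheet")[:2]: print(n,round(d["confidence"],2),np.round(d["extent"]),np.array(d["mask"]).sum())
    for d in manip.pinpoint(c,"sheet")[:2]: print(n,round(d["confidence"],2),np.round(d["at"]))
    if n=="side":
        K=np.array(c["mtx"]);P=np.array(c["pose"])
        a=np.radians(19);S=np.array([np.cos(a),np.sin(a)]);L=np.array([S[1],-S[0]])
        for z in(.045,.048,.051):
            pts=[]
            for i,j in((-1,-1),(-1,1),(1,-1),(1,1)):
                p=np.r_[np.array([.494,-.0472])+i*.03*S+j*.057*L,z];q=(p-P[:3,3])@P[:3,:3];pts.append(np.round((K@q/q[2])[:2],1))
            print("expect corners",z,[x.tolist() for x in pts])
            A,B=pts[0],pts[1]   # near long edge
            print([c["frame"][int(round(r)),int(round(k))].tolist() for k,r in[(A+(B-A)*f) for f in(.1,.3,.5,.7,.9)]])
E
```

```text
side 0.62 [265. 232. 313. 246.] 39
side 0.5 [275. 232.]
expect corners 0.045 [[239.9, 231.3], [299.0, 257.4], [257.2, 207.7], [314.7, 231.9]]
[[61, 49, 35], [68, 45, 20], [69, 42, 18], [71, 41, 18], [87, 71, 57]]
expect corners 0.048 [[239.8, 230.2], [299.1, 256.4], [257.1, 206.6], [314.8, 230.9]]
[[83, 57, 37], [81, 60, 40], [87, 63, 38], [77, 49, 26], [79, 63, 41]]
expect corners 0.051 [[239.7, 229.2], [299.1, 255.4], [257.1, 205.5], [314.9, 229.8]]
[[83, 61, 41], [67, 55, 43], [86, 66, 42], [73, 55, 34], [71, 51, 30]]
wrist 0.64 [268. 267. 269. 273.] 8
wrist 0.57 [212. 228. 268. 329.] 5327
```

```bash
python3 -c "
from workcell import manip
print(manip.hand_in(), manip.get_obs()['clock'])"
```

```text
the job is handed in; nothing more can be done
the job is handed in; nothing more can be done
```

The separator sheet now lies on the caps of the bottom tray, and the second eight-vial tray stands on top of it. I let go of both pieces and handed the job in at about 20 s of the 48 s allowed.

**Last checks**
- **Upper tray position:** the wrist camera puts it at (494.4, −46.6) mm and the top camera at (493.0, −46.4) mm. The lower tray had been measured at about (494, −47.3) mm. Both trays run at −71°.
- **Set-down:** it touched at the expected height. I pressed it on with about 8 N before releasing it, and the force on the arm was near zero afterwards.
- **Sheet:** brown shows along the near long edge at the sheet's height, and the network finds a sliver of sheet there. Most of the sheet is hidden now. Before the tray went on, the wrist view had it at (495.4, −48.3) mm, within about 2 mm of the lower tray's centre.

**What disagreed**
- **Fingertips:** they are about 35–40 mm above the reported TCP, so the fingers first closed above the sheet on nothing. I then found the height by touch and by camera.
- **Measuring bias:** the wrist outlines read about 1 mm off. Early outlines of the upper tray also came out too long, so I relied on fits to the caps instead.
- **Contact force:** setting the sheet down peaked at about 21 N, within the limits.
- **Lower tray:** I did not measure its position again after stacking, because it was mostly hidden.

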